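# Uncover the culture dish and hold the loupe at its focal height

## Robot

A 6-joint arm with a two-finger parallel gripper is mounted at the origin on the work surface. World frame = base frame: x ahead of the robot, y to its left, z up, the work surface at z = 0. Lengths are in m, angles in degrees, forces in N, time in s.
With the tool pointing down it reaches from about 0.4 to 0.825 m from the base axis. Payload 7 kg.
Tool frame: the origin (TCP) lies at the very end of the fingers, on their centre line; the grasp point (between the pads) lies 19 mm behind it (ctrl.pinch_z is the distance from the TCP to the grasp point, in m); z points along the fingers, x is the direction in which the jaws open and shut, and the axes are right-handed (so a half turn about z gives the same grasp; the last joint's range is limited). The gripper opens to 88 mm and grips with 3 to 60 N. Pads are 19 mm wide; open, the fingers measure 130 mm over their backs; the gripper's body (78 mm by 193 mm) begins 47 mm behind the grasp point.
Start: joints at [-58.894, 20.546, 0.682, 0, -70.136, -16.507], TCP at [0.17, -0.653, 0.227] pointing down, gripper open.
Joint ranges: [-176.03, 176.03], [-82.01, 121.73], [-58.28, 71.71], [-173.87, 95.51], [-174.79, -0.11], [-173.66, 173.66]. Speed limits (degrees/s): [136.94, 136.94, 172.46, 180, 180, 180].

## Interface

Orientations are given as [roll, pitch, yaw] about the fixed x, y, z axes, in that order (R = Rz(yaw) Ry(pitch) Rx(roll)).
In Python, from plant import ctrl gives the robot as it stands.
- The arm moves only by the tool carry_out, never from a script. Its argument "increments" is a list of rows, each a list of 7 numbers: the turn, a rotation vector about the world's x, y, z in degrees, then the shift along the world's x, y, z in mm, then the closure, from 0 (fully open) to 1 (shut). In form: [[ax, ay, az, dx, dy, dz, grip], ...]. A call has 1 to 20 rows; each row is the pose to reach, as a shift and turn from the pose commanded when the call began; what a row does not reach only later rows make up. A row lasts 1/8 s, in which the tool goes at most 62.5 mm and 10.7 degrees, less where a joint would pass 70% of its speed; a pose out of reach is approached as far as the arm can. A call with a gripper value outside its range is refused whole. The fingers move at their own pace and stop on an object; the grip force is fixed at half the most. Time passes only in rows, so rows that repeat a pose let the fingers close. It gives the time, the measured TCP pose, the force and the opening at its end, in the units of the state.
- ctrl.get_obs(): the state, without advancing time (a new reading comes with each control period).
- ctrl.snapshot(name): name is "scene" or "top"; returns a dict with "pixels" (400x640x3 uint8, blue, green, red), "intrinsics" (3x3 intrinsics, pixels), "dist" ([k1, k2, p1, p2, k3] as OpenCV has them; the pictures are not rectified), "rvec" (rotation vector, rad) and "tvec" (3), from world to camera coordinates, as OpenCV has them. Camera axes: x right, y down, z forward; pixel columns grow to the right and rows downward; lengths in m; the calibration is good to about 2 mm. A picture is of the moment at which its call begins. There is no depth.
- ctrl.close_job(): hands the job in, once; it reports no verdict.
Trained networks look in a picture, given as the dict that the camera call returned (one of the last four; its "shot" number tells which), for a name from the list of things; names that differ only in an ending like _2 or _b are one class to them, and where a whole thing is asked for, a point or a joint stands for the part that bears it (a point fixed in the world has none). Each returns a list of dicts, best first, with "confidence" (0 to 1); they miss things now and then, are a little off and sometimes report something else, mostly with a low value. They report only what shows in the picture. A call takes as long as a camera call. They do not tell look-alikes from the thing itself.
- ctrl.search_frame(picture, label): "centre" ([x, y, z] in m, in world coordinates, good to about 4 mm: the middle of the surface that is visible of it).
- ctrl.outline_of(picture, label): "pixels" (400x640 bool, what is visible of it).
The state is a dict: "clock": time; "joint_pos": joint angles; "qvel": joint speeds; "tau": joint torques, N m; "tool_pos": TCP position; "orientation": TCP orientation; "force": force on the tool from outside, world axes, zero at the start; "moment": the same for the moment, N m; "opening": finger opening in m.
Only numpy, scipy, OpenCV 4.12 (cv2) and the standard library are available. Lean on these libraries where they do the work, as an engineer would, in place of code of your own. Each camera call takes 0.05 s, during which the arm holds its last target. There are 200 camera calls.

## Task

Take the saddle-shaped light cover off the culture dish and hang it astride the middle of the horizontal rail, let go so that it hangs there freely, then pick up the loupe and hold it level and still, its lens centred over the dish, at the height shown by the pointer on the gauge post. Finish while still holding the loupe there in the gripper, with nothing else carrying it. Leave the pointer at its setting and the other things on the bench where they are.

Things in the scene. Friction and masses are not known exactly. Their poses are not given: they have to be found in the camera images.
- stage: fixed aluminium reading stage, slab 190 (its x) x 120 (its y) x 12 mm thick on the bench; origin: centre of its underside, z up. White dish (56 mm across, 12 mm high, amber filling) fixed on it at x = -25 mm; upright steel gauge post (10 mm thick, top 175 mm above the bench) fixed at x = +75 mm, so on the far side of the dish
- dish (a point): centre of the dish's top face, 24 mm above the bench
- focus_mark (a point): tip of the short pointer on the black collar (22 mm across) on the gauge post; it points towards the dish, its tip 78 mm from the dish's axis. Its height, 100 to 150 mm above the bench, is the height at which to hold the middle of the lens (point lens). The collar stays where it is set unless pushed (8 N)
- cover: loose black plastic light cover, 180 g: a saddle (tall upside-down U open at both ends), at first standing over the dish. Origin: between its feet, at foot level; x along its tunnel, z up. 90 mm long (x), 86 wide (y), walls 4, legs 78 apart and straight up to 57 mm, then sloping inward at 45 degrees to a ridge whose underside is 88 mm above the feet. Half a turn gives the same shape
- cover_grip (a point): where to grip the cover, 110 mm above its feet: in the fin on its ridge, 60 mm long (cover's x), 14 mm thick (y), from 92 to 124 mm above the feet; close the fingers along the cover's y
- rail: fixed steel hanging rail: base plate 230 (its x) x 70 x 8 mm, two posts 12 mm thick at x = +-100 mm, and on them a round bar 14 mm thick along its x, 220 mm long, bar centre 150 mm above the bench. Origin: centre of the base's underside. When the cover hangs on the bar its feet are 69 mm above the bench
- rail_mid (a point): middle of the bar, on its centre line, 150 mm above the bench
- rest: fixed grey plastic loupe rest, base 200 (its x) x 80 x 6 mm, with one block under the lens ring (at +x) and a small block under the end of the loupe's handle (at -x), both 30 mm high; the handle is free underneath between them, over 101 mm. Origin: centre of the underside
- loupe: loose loupe (reading lens), about 140 g, lying flat on the rest: black ring 72 mm across and 18 mm high round a glass lens, straight square black handle 18 x 18 mm along its -x, from 46 to 154 mm from the lens centre. Origin: centre of the ring's underside, x from handle to lens, z up (level when z is vertical)
- lens (a point): middle of the lens: the ring's centre, 9 mm above the ring's underside
- loupe_grip (a point): good point to grip on the handle, 70 mm from the lens centre towards the handle's end, at mid height (same height as point lens); close the fingers along the loupe's y
- cassette: bystander: flat white test cassette 70 x 22 x 6 mm, on the bench between the task's things
- slidebox: bystander: small blue slide box 75 x 24 x 12 mm, on the bench between the task's things
- tape: bystander: roll of paper tape, 50 mm across, 15 mm high, lying on the bench nearer the robot
- bottle: bystander: white bottle, 56 mm across, 150 mm high, at the left side
- tuberack: bystander: white rack of capped tubes, 144 x 56 mm, 116 mm high, at the right side
- jar: bystander: jar, 60 mm across, 70 mm high, at the back
Things that resemble listed ones, but are neither listed nor needed, are in the scene too. Leave any green look-alike of the cover alone. Several things have the shape of the loupe; the one meant has the colours described above.

How it is judged (in metres and radians):
On the way, in this order (a step that is already met when the one before it is completed fails the run):
1. the cover hangs freely astride the rail's bar, let go and at rest (contact force between cover and rail above 0.6 N and contact force between cover and the fingers below 0.1 N and z of cover in the frame of rail between 0.058 and 0.08 m and x of cover in the frame of rail between -0.06 and 0.06 m and angle between cover's own z axis and vertical below 0.35 rad and linear speed of cover below 0.05 m/s), for 0.3 s.
2. the loupe is held still and level over the dish with the lens at the pointer's height (horizontal distance between lens and dish below 0.015 m and z of lens in the frame of focus_mark between -0.008 and 0.008 m and angle between loupe's own z axis and vertical below 0.12 rad and contact force between loupe and the fingers above 2 N and linear speed of loupe below 0.03 m/s and contact force between loupe and stage below 0.1 N and contact force between loupe and rest below 0.1 N and contact force between loupe and rail below 0.1 N and contact force between loupe and cover below 0.1 N), for 0.3 s.
At the end, for the whole second after the job is handed in: Cover hangs on the bar, let go, at rest, upright within 20 degrees, within 60 mm of mid-bar. Loupe held by the gripper alone, under 30 mm/s, level within 7 degrees, lens within 15 mm of the dish axis and 8 mm of the pointer height (all of step 1 and all of step 2); the arm keeps its last pose, push and grip.
It fails at once if the pointer is pushed off its setting (more than 4 mm) (distance of focus_mark from where it was at the start of the episode above 0.004 m).
It fails at once if one of the other things on the bench is moved more than 25 mm (distance of any of cassette, slidebox, tape, bottle, tuberack, jar from where it was at the start of the episode above 0.025 m).
It also fails if it takes over 64 s, if anything falls off the work surface, if the arm or the gripper's body presses on something with over 40 N, if the wrist force passes 120 N, or if a joint passes its speed limit or range.

## Working session

There is one attempt and no reset: what is moved stays moved. The work goes in short steps, Python scripts to look and compute and a tool call to move; the robot and the scene stay as the last step left them, time stands still between calls to the robot, and variables do not carry over. Pictures are saved under pics/ and viewed, about 8 in all and at most 12, crops included, and the job is handed in when it is done.

Besides the shell and the picture viewer there is one more tool, called after "Emit:" as a command line: name --pt "numbers of a row" for each row, then --argument value for the rest. carry_out: Moves the arm, as the interface text tells. Its arguments: {"type":"object","properties":{"increments":{"type":"array"}},"required":["increments"]}

```bash
mkdir -p pics; cat > h.py <<'E'
from plant import ctrl
import cv2, numpy as np
def snap(n,f=None):
    s=ctrl.snapshot(n)
    if f: cv2.imwrite('pics/'+f,s['pixels'])
    return s
def proj(s,P):
    return cv2.projectPoints(np.float64(P).reshape(-1,1,3),s['rvec'],s['tvec'],s['intrinsics'],np.float64(s['dist']))[0][:,0]
def back(s,uv,z):
    p=cv2.undistortPoints(np.float64(uv).reshape(-1,1,2),s['intrinsics'],np.float64(s['dist']))[:,0]
    R=cv2.Rodrigues(np.float64(s['rvec']))[0];c=-R.T@np.ravel(s['tvec'])
    d=np.c_[p,np.ones(len(p))]@R
    return c+d*((z-c[2])/d[:,2])[:,None]
E
python3 - <<'E'
from h import *
for n in ['scene','top']:
    s=snap(n,n+'0.png')
    R=cv2.Rodrigues(np.float64(s['rvec']))[0];print(n,(-R.T@np.ravel(s['tvec'])).round(3))
    for l in ['stage','dish','focus_mark','cover','cover_grip','rail','rail_mid','rest','loupe','lens','loupe_grip','cassette','slidebox','tape','bottle','tuberack','jar']:
        print(l,[(np.round(d['centre'],3).tolist(),round(d['confidence'],2)) for d in ctrl.search_frame(s,l)][:4])
E
```

```text
scene [ 1.303 -0.325  0.945]
stage [([0.637, -0.004, 0.015], 0.9)]
dish [([0.644, -0.001, 0.016], 0.86), ([0.793, -0.027, 0.063], 0.74), ([0.575, -0.453, 0.067], 0.4)]
focus_mark [([0.673, -0.006, 0.149], 0.45), ([0.59, -0.266, 0.013], 0.41)]
cover [([0.344, 0.106, 0.072], 0.85), ([0.579, 0.006, 0.086], 0.84)]
cover_grip [([0.574, 0.008, 0.091], 0.89), ([0.354, 0.102, 0.072], 0.78), ([0.577, -0.45, 0.064], 0.17)]
rail [([0.587, -0.265, 0.007], 0.8)]
rail_mid [([0.589, -0.269, 0.015], 0.67)]
rest [([0.552, 0.236, 0.006], 0.95), ([0.6, 0.256, 0.042], 0.69)]
loupe [([0.599, 0.259, 0.042], 0.91), ([0.321, 0.376, 0.013], 0.58)]
lens [([0.598, 0.256, 0.04], 0.7), ([0.572, 0.007, 0.09], 0.59), ([0.552, 0.234, 0.011], 0.38)]
loupe_grip [([0.322, 0.38, 0.012], 0.98), ([0.601, 0.256, 0.036], 0.64), ([0.579, 0.002, 0.085], 0.45), ([0.59, -0.267, 0.013], 0.38)]
cassette []
slidebox [([0.523, -0.146, 0.01], 0.6), ([0.588, -0.267, 0.008], 0.45), ([0.548, 0.233, 0.008], 0.35)]
tape [([0.644, -0.004, 0.014], 0.71), ([0.413, -0.145, 0.013], 0.44)]
bottle [([0.545, 0.461, 0.078], 0.8)]
tuberack [([0.5
[... 365 characters left out ...]
67)]
cover_grip [([0.57, 0.018, 0.092], 0.91), ([0.342, 0.102, 0.083], 0.61)]
rail [([0.567, -0.261, 0.006], 0.58), ([0.411, -0.143, 0.015], 0.5)]
rail_mid [([0.569, -0.26, 0.011], 0.58)]
rest [([0.53, 0.241, 0.007], 0.57)]
loupe [([0.595, 0.256, 0.044], 0.95), ([0.301, 0.375, 0.015], 0.72)]
lens [([0.596, 0.257, 0.045], 0.77), ([0.304, 0.373, 0.012], 0.7)]
loupe_grip [([0.597, 0.258, 0.046], 0.7), ([0.308, 0.371, 0.012], 0.62)]
cassette [([0.528, 0.128, 0.008], 0.6)]
slidebox [([0.513, -0.156, 0.01], 0.46)]
tape []
bottle [([0.527, 0.463, 0.102], 0.65), ([0.595, 0.259, 0.049], 0.43)]
tuberack [([0.638, 0.006, 0.014], 0.32), ([0.528, 0.127, 0.008], 0.23)]
jar [([0.765, -0.015, 0.071], 0.72)]
```

View pics/scene0.png

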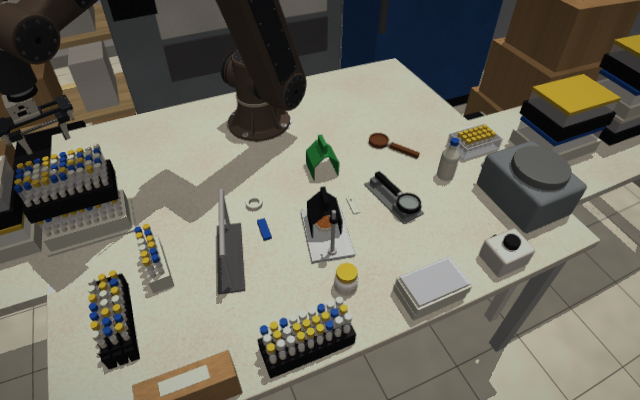

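View pics/top0.png

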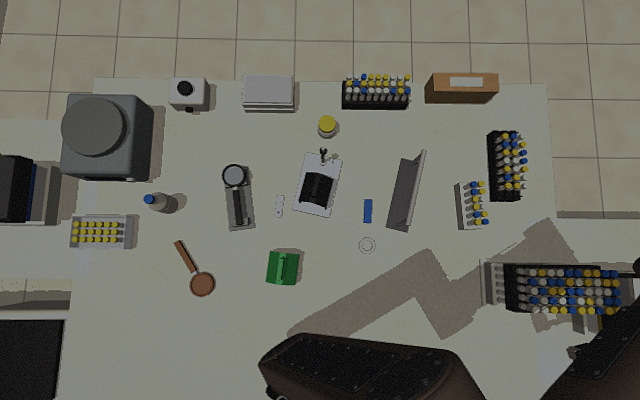

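The scene view shows the black cover on the stage at (323,212), with the rail at (230,245), the loupe at (395,195) and a green look-alike at (322,160). In the top view, the cover is at (317,187), the rail at (405,190), the loupe at (235,195), and the gauge post at (322,155).

```bash
python3 - <<'E'
import cv2
a=cv2.imread('pics/scene0.png');b=cv2.imread('pics/top0.png')
cv2.imwrite('pics/c1.png',cv2.resize(a[170:300,205:430],None,fx=3.5,fy=3.5,interpolation=cv2.INTER_CUBIC))
cv2.imwrite('pics/c2.png',cv2.resize(b[135:240,215:435],None,fx=3.5,fy=3.5,interpolation=cv2.INTER_CUBIC))
E
```

```text
(no output)
```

View pics/c1.png

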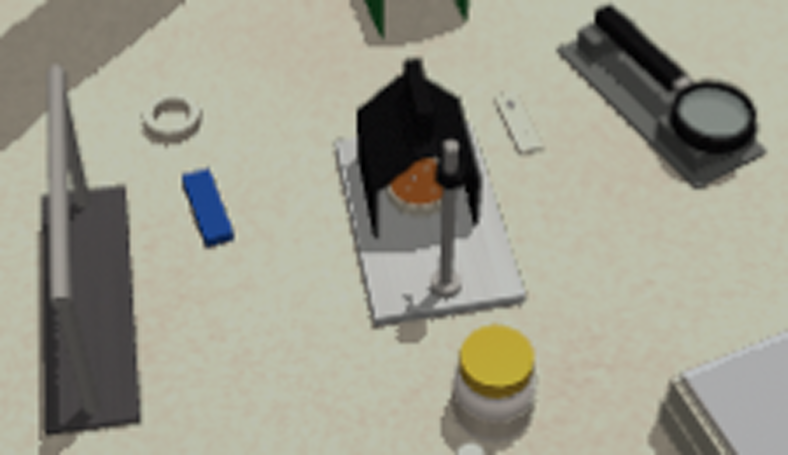

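View pics/c2.png

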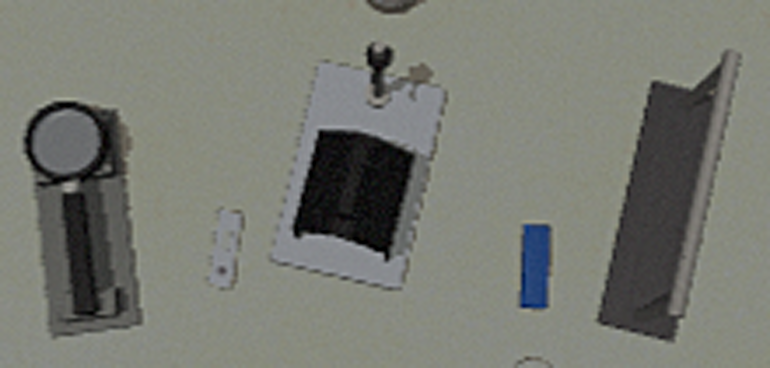

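The scene crop shows the stage, cover, dish, post with its collar at about (450,173), the rail and the loupe clearly. The top crop shows the same outlines. I'll fit planar poses to corners picked from both crops.

```bash
python3 - <<'E'
from h import *
from scipy.optimize import least_squares
S=snap('scene');T=snap('top')
A=lambda c,o:(np.float64(c)+.5)/3.5-.5+o
a=lambda c:A(c,[205,170]); b=lambda c:A(c,[215,135])
def fit(n,x0,so,to):
    def f(p):
        c,s=np.cos(p[2]),np.sin(p[2]); r=[]
        for cam,obs,k in((S,so,a),(T,to,b)):
            if not obs: continue
            L=np.float64([o[0] for o in obs]); W=np.c_[p[0]+c*L[:,0]-s*L[:,1],p[1]+s*L[:,0]+c*L[:,1],L[:,2]]
            r.append((proj(cam,W)-k([o[1] for o in obs])).ravel())
        return np.concatenate(r)
    q=least_squares(f,x0,loss='soft_l1',x_scale=[.01,.01,.05])
    print(n,q.x[:2].round(4),np.degrees(q.x[2]).round(1)); print(f(q.x).reshape(-1,2).round(1).tolist()); return q.x
z=.012
st=fit('stage',[.63,0,-.2],[((-.095,-.06,z),(335,143)),((.095,-.06,z),(374,318)),((.095,.06,z),(524,293))],
 [((.095,.06,z),(318,62)),((.095,-.06,z),(445,95)),((-.095,-.06,z),(402,288)),((-.095,.06,z),(270,258))])
c,s=np.cos(st[2]),np.sin(st[2])
d=st[:2]+[-.025*c,-.025*s];po=st[:2]+[.075*c,.075*s]; tip=d+.078*np.array([c,s])
print('dish',d.round(4),'post',po.round(4),'tip',tip.round(4))
fit('cover',[.59,0,-.2],[((.045,-.043,z),(376,235)),((.045,.043,z),(478,222))],
 [((.045,.043,z+.059),(322,130)),((.045,-.043,z+.059),(413,152)),((-.045,-.043,z+.059),(388,258)),((-.045,.043,z+.059),(295,235))])
z=.008
fit('rail',[.58,-.26,-.2],[((-.115,-.035,z),(42,195)),((-.115,.035,z),(125,187)),((.115,.035,z),(139,422)),((.115,-.035,z),(46,430)),((-.11,0,.15),(57,68)),((.11,0,.15),(62,297))],
 [((.115,.035,z),(652,80)),((-.115,.035,z),(598,322)),((-.115,-.035,z),(673,341)),((.11,0,.15),(731,52)),((-.11,0,.15),(678,316))])
z=.006
fit('rest',[.54,.24,.1],[((-.1,.04,z),(560,50)) if 0 else ((-.1,-.04,z),(560,50)),((.1,-.04,z),(698,185)),((.1,.04,z),(763,150))],
 [((-.1,.04,z),(50,336)),((-.1,-.04,z),(142,322)),((.1,-.04,z),(118,108))])
z=.048
fit('loupe',[.6,.256,.1],[((0,0,z),(713,116)),((-.154,0,z),(606,13))],[((0,0,z),(67,140)),((-.154,0,z),(85,313))])
print('post top',a([451,143]),proj(S,[[*po,.175]]))
for h in(.1,.11,.12,.13,.14,.15): print(h,(proj(S,[[*po,h],[*tip,h]])).round(1).tolist(), ((proj(S,[[*po,h],[*tip,h]])-[205,170])*3.5).round().tolist())
cv2.imwrite('pics/c3.png',cv2.resize(S['pixels'][200:260,300:360],None,fx=10,fy=10,interpolation=cv2.INTER_CUBIC))
E
```

```text
stage [0.5972 0.0107] -12.5
[[-0.0, -1.2], [0.3, -0.0], [0.9, 0.3], [0.6, -0.5], [0.8, -1.6], [-0.2, 1.0], [0.2, 0.9]]
dish [0.5728 0.0161] post [ 0.6704 -0.0055] tip [ 0.6489 -0.0008]
cover [0.5695 0.0149] -13.4
[[-0.3, 0.5], [0.5, 0.1], [-0.9, 0.6], [0.8, 1.2], [0.8, -0.3], [-0.7, -0.6]]
rail [ 0.5696 -0.2652] -13.5
[[0.0, -0.3], [0.4, -1.1], [0.9, -1.2], [-0.1, 0.4], [0.1, 0.9], [0.2, 1.4], [0.5, -0.1], [0.3, 0.2], [0.7, 0.2], [0.7, 0.1], [-0.6, 0.1]]
rest [0.5535 0.2579] 8.1
[[-0.7, -0.9], [-0.1, 0.8], [1.8, 0.2], [0.4, 0.1], [-0.2, 0.7], [0.0, -0.3]]
loupe [0.6206 0.2653] 7.6
[[0.6, -1.1], [-0.2, -2.0], [0.8, -0.7], [0.1, -0.3]]
post top [333.5 210.5] [[333.86310726 210.82267694]]
0.1 [[333.0, 230.5], [331.2, 224.1]] [[448.0, 212.0], [442.0, 189.0]]
0.11 [[333.1, 228.0], [331.3, 221.6]] [[448.0, 203.0], [442.0, 181.0]]
0.12 [[333.2, 225.4], [331.4, 219.1]] [[449.0, 194.0], [442.0, 172.0]]
0.13 [[333.3, 222.9], [331.5, 216.5]] [[449.0, 185.0], [443.0, 163.0]]
0.14 [[333.5, 220.2], [331.6, 213.9]] [[450.0, 176.0], [443.0, 154.0]]
0.15 [[333.6, 217.6], [331.7, 211.2]] [[450.0, 167.0], [443.0, 144.0]]
```

View pics/c3.png

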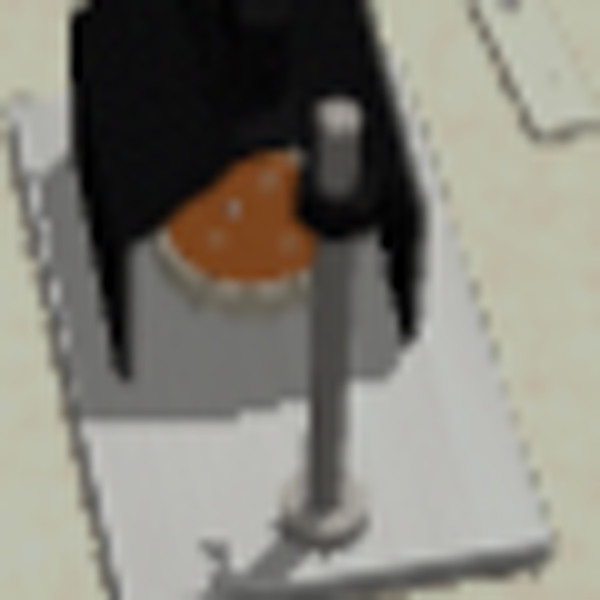

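```bash
python3 - <<'E'
from h import *
from scipy.spatial.transform import Rotation as Ro
o=ctrl.get_obs();print(o['clock'],o['tool_pos'],o['orientation'],ctrl.pinch_z)
print(Ro.from_euler('xyz',o['orientation'],degrees=True).as_matrix().round(3), o['opening'])
E
```

```text
1.9 [ 0.17013508 -0.65317713  0.22656963] [ 1.7999871e+02 -4.8763815e-04  1.0459972e+02] 0.0188
[[-0.252  0.968  0.   ]
 [ 0.968  0.252  0.   ]
 [ 0.     0.    -1.   ]] 0.08758636354211295
```

Emit:
carry_out --pt "0 0 0 0 0 60 0" --pt "0 0 0 60 100 90 0" --pt "0 0 -28 400 668 90 0" --pt "0 0 -28 400 668 90 0" --pt "0 0 -28 400 668 90 0" --pt "0 0 -28 400 668 90 0" --pt "0 0 -28 400 668 90 0" --pt "0 0 -28 400 668 90 0" --pt "0 0 -28 400 668 90 0" --pt "0 0 -28 400 668 90 0" --pt "0 0 -28 400 668 90 0" --pt "0 0 -28 400 668 90 0" --pt "0 0 -28 400 668 90 0" --pt "0 0 -28 400 668 90 0" --pt "0 0 -28 400 668 20 0" --pt "0 0 -28 400 668 -20 0" --pt "0 0 -28 400 668 -20 0" --pt "0 0 -28 400 668 -20 0" --pt "0 0 -28 400 668 -20 0" --pt "0 0 -28 400 668 -20 0"

```text
clock: 4.4
tool_pos: [0.5708, 0.0149, 0.2083]
orientation: [179.9, -0.1, 76.6]
force: [0.3, -0.3, 0.1]
opening: 0.0878
```

Emit:
carry_out --pt "0 0 0 0 0 -50 0" --pt "0 0 0 0 0 -90 0" --pt "0 0 0 0 0 -102 0" --pt "0 0 0 0 0 -102 0" --pt "0 0 0 0 0 -102 0" --pt "0 0 0 0 0 -102 1" --pt "0 0 0 0 0 -102 1" --pt "0 0 0 0 0 -102 1" --pt "0 0 0 0 0 -102 1" --pt "0 0 0 0 0 -102 1" --pt "0 0 0 0 0 -102 1" --pt "0 0 0 0 0 -102 1" --pt "0 0 0 0 0 -102 1"

```text
clock: 6.02
tool_pos: [0.5701, 0.0148, 0.1045]
orientation: [-180.0, 0.0, 76.6]
force: [0.6, -0.8, 0.1]
opening: 0.0135
```

Emit:
carry_out --pt "0 0 0 0 0 20 1" --pt "0 0 0 0 0 60 1" --pt "0 0 0 0 0 100 1" --pt "0 0 0 0 0 140 1" --pt "0 0 0 0 0 170 1" --pt "0 0 0 0 0 170 1" --pt "0 0 0 0 -30 170 1" --pt "0 0 0 0 -70 170 1" --pt "0 0 0 0 -115 170 1" --pt "0 0 0 0 -160 170 1" --pt "0 0 0 0 -205 170 1" --pt "0 0 0 0 -245 170 1" --pt "0 0 0 0 -270 170 1" --pt "0 0 0 0 -280 170 1" --pt "0 0 0 0 -280 170 1" --pt "0 0 0 0 -280 170 1"

```text
clock: 8.02
tool_pos: [0.5701, -0.2643, 0.2742]
orientation: [-180.0, -0.0, 76.6]
force: [-0.7, 0.2, -2.4]
opening: 0.0135
```

```bash
python3 - <<'E'
from h import *
o=ctrl.get_obs();print(o['tool_pos'],o['force'],o['opening'])
S=snap('scene','s1.png');T=snap('top','t1.png')
for s in(S,T):
    for l in('dish','focus_mark','cover'): print(l,[(np.round(d['centre'],3).tolist(),round(d['confidence'],2)) for d in ctrl.search_frame(s,l)][:4])
a=cv2.resize(S['pixels'][160:285,205:365],None,fx=4.9,fy=4.9,interpolation=cv2.INTER_CUBIC)[:,:784]
cv2.imwrite('pics/c4.png',a[:600])
E
```

```text
[ 0.57009183 -0.26428988  0.27419355] [-0.68545348  0.19754202 -2.39002045] 0.013540056390132563
dish [([0.624, -0.001, 0.016], 0.76), ([0.592, -0.264, 0.008], 0.31)]
focus_mark []
cover [([0.349, 0.107, 0.072], 0.79), ([0.592, -0.267, 0.253], 0.59), ([0.528, 0.128, 0.009], 0.15)]
dish [([0.594, 0.019, 0.015], 0.7)]
focus_mark []
cover [([0.334, 0.108, 0.081], 0.65)]
```

View pics/c4.png

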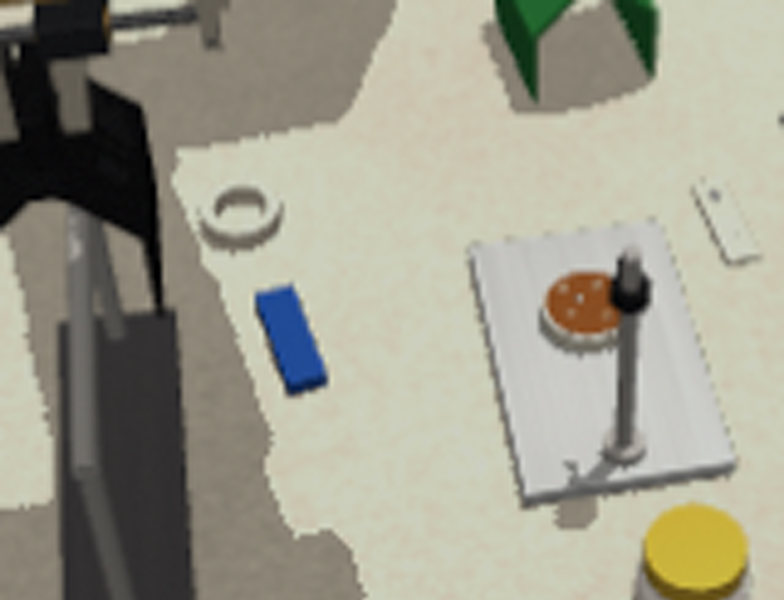

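The cover is held level above the bar at (85,190). The dish is clear, and the collar at (630,288) stands out well. Now I'll lower the cover.

Emit:
carry_out --pt "0 0 0 0 0 -20 1" --pt "0 0 0 0 0 -50 1" --pt "0 0 0 0 0 -80 1" --pt "0 0 0 0 0 -100 1" --pt "0 0 0 0 0 -106 1" --pt "0 0 0 0 0 -110 1" --pt "0 0 0 0 0 -112 1" --pt "0 0 0 0 0 -112 1" --pt "0 0 0 0 0 -112 1"

```text
clock: 9.55
tool_pos: [0.5703, -0.2653, 0.1631]
orientation: [180.0, -0.0, 76.6]
force: [0.2, -0.2, -0.8]
opening: 0.0138
```

```bash
python3 - <<'E'
from h import *
o=ctrl.get_obs();print(o['tool_pos'],o['force'],o['moment'])
S=snap('scene');T=snap('top')
st=np.array([.5972,.0107]);y=np.radians(-12.5);e=np.array([np.cos(y),np.sin(y)])
po=st+.075*e;d=st-.025*e;tip=d+.078*e
pd=lambda s:(lambda R:(-R.T@np.ravel(s['tvec']))[:2])(cv2.Rodrigues(np.float64(s['rvec']))[0])
u=pd(S)-po;u/=np.linalg.norm(u)
for h in(.1,.11,.12,.125,.13,.135,.14,.145,.15): print(h,'S front rim row',proj(S,[[*(po+.011*u),h]])[0].round(1),'post front',proj(S,[[*(po+.005*u),h]])[0].round(1),'T tip',proj(T,[[*tip,h]])[0].round(1))
a=cv2.resize(S['pixels'][205:245,310:350],(590,590),interpolation=cv2.INTER_CUBIC) if 0 else cv2.resize(S['pixels'][205:235,315:350],(399,342),interpolation=cv2.INTER_CUBIC)
b=cv2.resize(T['pixels'][143:173,305:340],(399,342),interpolation=cv2.INTER_CUBIC)
cv2.imwrite('pics/c5.png',np.hstack([a,np.clip(b*1.5,0,255).astype(np.uint8)]))
g=S['pixels'][205:235].max(2)
print(g[:,330:338])
E
```

```text
[ 0.57034215 -0.26525401  0.16313559] [ 0.22085259 -0.23716465 -0.82333288] [-0.04412222 -0.04495514  0.01820522]
0.1 S front rim row [332.9 233.8] post front [333. 232.] T tip [321.5 162.1]
0.11 S front rim row [333.  231.3] post front [333.1 229.5] T tip [321.5 161.3]
0.12 S front rim row [333.1 228.7] post front [333.2 226.9] T tip [321.5 160.4]
0.125 S front rim row [333.1 227.5] post front [333.2 225.7] T tip [321.6 160. ]
0.13 S front rim row [333.2 226.2] post front [333.3 224.4] T tip [321.6 159.6]
0.135 S front rim row [333.3 224.9] post front [333.3 223.1] T tip [321.6 159.2]
0.14 S front rim row [333.3 223.6] post front [333.4 221.8] T tip [321.6 158.8]
0.145 S front rim row [333.4 222.2] post front [333.5 220.4] T tip [321.6 158.3]
0.15 S front rim row [333.4 220.9] post front [333.5 219.1] T tip [321.6 157.9]
[[188 193 198 203 204 203 202 189]
 [187 190 195 198 200 200 202 201]
 [194 195 197 195 198 200 201 201]
 [195 195 197 196 197 200 201 202]
 [196 195 196 193 193 200 203 202]
 [197 194 184 179 180 190 202 203]
 [198 190 154 171 173 180 198 203]
 [190 133 112 157 147 158 199 204]
 [183  51  83 113 102 126 201 204]
 [184  56  77  82  82 112 200 204]
 [162  51  76  83  81  93 151 203]
 [ 96  37  76  82  82  75  79 165]
 [ 23  39  78  83  80  64  38 102]
 [ 22  33  70  83  78  51  23  85]
 [ 16  18  43  57  52  33  23  94]
 [ 10  12  15  23  20  22  26  92]
 [ 10  10  11  13  12  15  17  90]
 [ 52   8   9  10  10   6  53 140]
 [111  63  19  11  25  62 111 187]
 [132  90  64  65  77 129 178 200]
 [133  96  79  82  93 150 202 201]
 [125  97  80  83  94 151 202 202]
 [161  89  81  82 101 168 203 201]
 [141  85  80  83 104 178 203 202]
 [107  89  80  83 105 177 203 203]
 [112  96  81  82 104 178 203 203]
 [170  99  81  83 104 177 203 203]
 [193  99  81  82 104 177 203 203]
 [193 101  81  81 112 195 203 203]
 [193 101  82  82 116 206 204 204]]
```

View pics/c5.png

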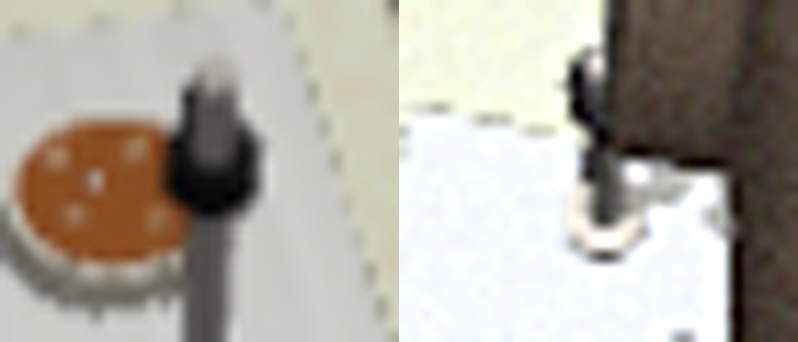

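The collar's lower rim is at row 223.3 and its upper edge at row 219.2, so it spans 0.141–0.149 m. The pointer tip is at about (331.5,212.8), so the mark height is about 0.145 m. Part of the cover's weight is now on the bar, so I'll release it and rise.

Emit:
carry_out --pt "0 0 0 0 0 -1 1" --pt "0 0 0 0 0 -1 0.5" --pt "0 0 0 0 0 -1 0.3" --pt "0 0 0 0 0 -1 0" --pt "0 0 0 0 0 -1 0" --pt "0 0 0 0 0 -1 0" --pt "0 0 0 0 0 0 0" --pt "0 0 0 0 0 30 0" --pt "0 0 0 0 0 80 0" --pt "0 0 0 0 0 130 0" --pt "0 0 0 0 0 130 0"

```text
clock: 11.02
tool_pos: [0.572, -0.266, 0.2978]
orientation: [179.5, 0.0, 76.6]
force: [0.0, 0.4, -0.2]
opening: 0.0878
```

```bash
python3 - <<'E'
from h import *
o=ctrl.get_obs();print(o['clock'],o['tool_pos'],o['force'],o['opening'])
S=snap('scene')
print([(np.round(d['centre'],3).tolist(),round(d['confidence'],2)) for d in ctrl.search_frame(S,'cover')])
cv2.imwrite('pics/c6.png',cv2.resize(S['pixels'][150:300,190:340],(600,600),interpolation=cv2.INTER_CUBIC))
E
```

```text
11.025 [ 0.57198512 -0.26597859  0.29775709] [ 0.02336069  0.42854259 -0.22282603] 0.08776893320350353
[([0.582, -0.264, 0.142], 0.74), ([0.346, 0.105, 0.072], 0.71)]
```

View pics/c6.png

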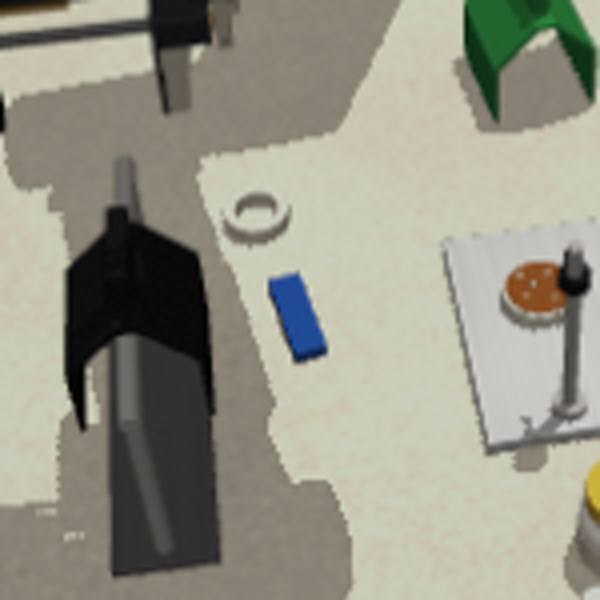

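The cover hangs astride the bar, level and centred, at about (140,310). Next is the loupe.

Emit:
carry_out --pt "0 0 0 0 0 20 0" --pt "0 0 21 -21 522 20 0" --pt "0 0 21 -21 522 20 0" --pt "0 0 21 -21 522 20 0" --pt "0 0 21 -21 522 20 0" --pt "0 0 21 -21 522 20 0" --pt "0 0 21 -21 522 20 0" --pt "0 0 21 -21 522 20 0" --pt "0 0 21 -21 522 20 0" --pt "0 0 21 -21 522 -20 0" --pt "0 0 21 -21 522 -80 0" --pt "0 0 21 -21 522 -140 0" --pt "0 0 21 -21 522 -180 0" --pt "0 0 21 -21 522 -200 0" --pt "0 0 21 -21 522 -200 0" --pt "0 0 21 -21 522 -200 0"

```text
clock: 13.12
tool_pos: [0.5493, 0.2569, 0.0929]
orientation: [180.0, 0.0, 97.6]
force: [-0.3, 0.0, -0.1]
opening: 0.0879
```

```bash
python3 - <<'E'
from h import *
o=ctrl.get_obs();print(o['clock'],o['tool_pos'],o['orientation'],o['force'],o['opening'])
S=snap('scene')
cv2.imwrite('pics/c7.png',cv2.resize(S['pixels'][130:250,340:460],(600,600),interpolation=cv2.INTER_CUBIC))
E
```

```text
13.125 [0.54931618 0.25688934 0.09292038] [1.79989558e+02 1.00458361e-02 9.76111986e+01] [-0.33372915  0.02568909 -0.12275338] 0.08790719497710474
```

View pics/c7.png

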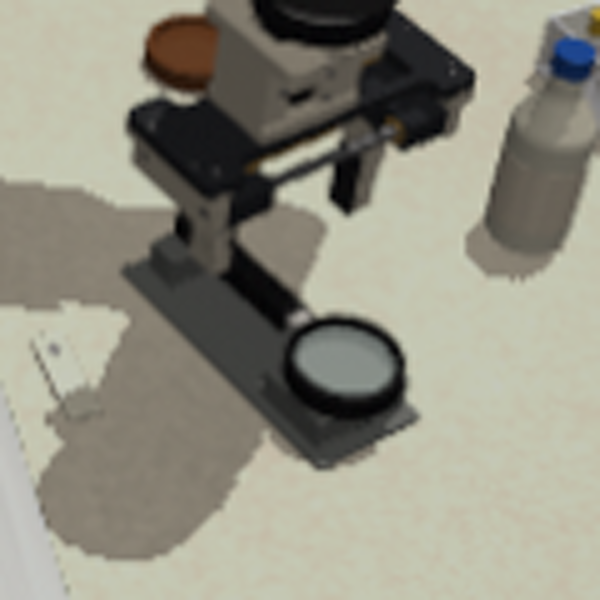

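The open fingers straddle the handle, and the ring is at (345,365). I'll descend and grip.

Emit:
carry_out --pt "0 0 0 2 0 -40 0" --pt "0 0 0 2 0 -65 0" --pt "0 0 0 2 0 -73 0" --pt "0 0 0 2 0 -73 0" --pt "0 0 0 2 0 -73 0" --pt "0 0 0 2 0 -73 1" --pt "0 0 0 2 0 -73 1" --pt "0 0 0 2 0 -73 1" --pt "0 0 0 2 0 -73 1" --pt "0 0 0 2 0 -73 1" --pt "0 0 0 2 0 -73 1" --pt "0 0 0 2 0 -73 1"

```text
clock: 14.68
tool_pos: [0.5511, 0.2568, 0.0195]
orientation: [-180.0, 0.0, 97.6]
force: [-0.5, -0.4, 0.2]
opening: 0.0234
```

Emit:
carry_out --pt "0 0 0 0 0 0 1" --pt "0 0 0 0 0 0 1" --pt "0 0 0 0 0 0 1"

```text
clock: 15.05
tool_pos: [0.5511, 0.2569, 0.0195]
orientation: [180.0, -0.0, 97.6]
force: [0.3, 0.5, -0.8]
opening: 0.0174
```

Emit:
carry_out --pt "0 0 0 0 0 10 1" --pt "0 0 0 0 0 40 1" --pt "0 0 0 0 0 80 1" --pt "0 0 0 0 0 110 1" --pt "0 0 0 -10 -20 125 1" --pt "0 0 0 -20 -50 125 1" --pt "0 0 0 -30 -90 125 1" --pt "0 0 0 -40 -130 125 1" --pt "0 0 0 -48 -170 125 1" --pt "0 0 0 -48 -205 125 1" --pt "0 0 0 -48 -230 122 1" --pt "0 0 0 -48 -245 115 1" --pt "0 0 0 -48 -249 108 1" --pt "0 0 0 -48 -249 106 1" --pt "0 0 0 -48 -249 106 1" --pt "0 0 0 -48 -249 106 1"

```text
clock: 17.05
tool_pos: [0.5033, 0.0084, 0.1257]
orientation: [180.0, 0.0, 97.6]
force: [0.2, 0.3, -0.5]
opening: 0.018
```

```bash
python3 - <<'E'
from h import *
o=ctrl.get_obs();print(o['clock'],o['tool_pos'],o['orientation'],o['force'],o['opening'])
S=snap('scene');T=snap('top')
st=np.array([.5972,.0107]);y=np.radians(-12.5);e=np.array([np.cos(y),np.sin(y)]);d=st-.025*e
for s in(S,T):
  for l in('lens','focus_mark','cover'): print(l,[(np.round(q['centre'],3).tolist(),round(q['confidence'],2)) for q in ctrl.search_frame(s,l)][:3])
t=np.linspace(0,2*np.pi,60)
def draw(s,x0,y0,w,h,k):
    im=cv2.resize(s['pixels'][y0:y0+h,x0:x0+w],None,fx=k,fy=k,interpolation=cv2.INTER_CUBIC)
    im=np.clip(im*(1.6 if s is T else 1),0,255).astype(np.uint8).copy()
    c=np.c_[d[0]+.036*np.cos(t),d[1]+.036*np.sin(t),np.full(60,.1535)]
    for p in proj(s,c): cv2.circle(im,tuple(int(v) for v in ((p-[x0,y0]+.5)*k)),1,(0,0,255),-1)
    return im
cv2.imwrite('pics/c8.png',np.hstack([draw(S,285,180,66,80,6),draw(T,285,135,66,80,6)]))
print([ (n,proj(s,[[*d,.1445],[*d,.1535]]).round(1).tolist()) for n,s in(('S',S),('T',T))])
E
```

```text
17.05 [0.5033258  0.00840364 0.1256599 ] [1.79989994e+02 1.71452277e-04 9.76470894e+01] [ 0.17690132  0.31735925 -0.5480458 ] 0.01804167334777892
lens [([0.32, 0.378, 0.013], 0.85), ([0.568, 0.012, 0.146], 0.61)]
focus_mark [([0.673, -0.008, 0.15], 0.4)]
cover [([0.582, -0.264, 0.144], 0.57), ([0.559, 0.25, 0.007], 0.23)]
lens []
focus_mark []
cover [([0.334, 0.107, 0.081], 0.71), ([0.569, -0.258, 0.147], 0.6), ([0.442, -0.001, 0.156], 0.58)]
[('S', [[325.5, 191.5], [325.5, 189.0]]), ('T', [[315.3, 184.8], [315.2, 184.3]])]
```

View pics/c8.png

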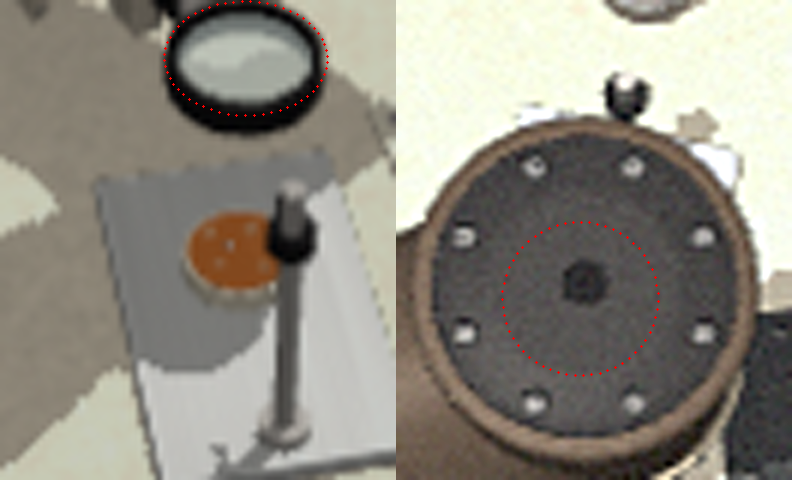

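The lens ring is at about (325,190) in the scene picture, close to the predicted red circle. It may be slightly low, so I'll check the silhouette numerically for droop.

```bash
python3 - <<'E'
from h import *
S=snap('scene');g=S['pixels'].max(2)
print(g[176:206,320:331])
print('row190 l/r',g[190,308:318],g[190,334:344]); print(g[194,308:318],g[194,334:344])
d=np.array([.5728,.0161]);gx=np.array([.5033,.0084]);f=np.array([np.cos(.133),np.sin(.133)]);n=np.array([-f[1],f[0]])
t=np.linspace(0,2*np.pi,721)
for droop in(-4,0,2,4,6,8):
  a=np.radians(droop);P=[]
  for h in(.009,-.009,.0055,-.0055):
   r=.036
   X=.07+r*np.cos(t);Z=np.full_like(t,h);Y=r*np.sin(t)
   Xr=X*np.cos(a)+Z*np.sin(a);Zr=-X*np.sin(a)+Z*np.cos(a)
   P.append(np.c_[gx[0]+f[0]*Xr+n[0]*Y,gx[1]+f[1]*Xr+n[1]*Y,.1447+Zr])
  q=[proj(S,p) for p in P]; m=lambda p:p[np.abs(p[:,0]-325)<1]
  A=np.vstack(q[:2]);print(droop,'cols',A[:,0].min().round(1),A[:,0].max().round(1),'rows at 325: top',m(A)[:,1].min().round(1),'bottom',m(A)[:,1].max().round(1),'topface',m(q[0])[:,1].min().round(1),m(q[0])[:,1].max().round(1))
E
```

```text
[[ 93 100 125 133 131 133 137 138 136 135 134]
 [ 93 100 125 132 131 133 135 135 135 136 133]
 [ 94  99 125 131 132 132 134 134 135 136 134]
 [ 91  82  94 100 100  92  94 106 117 121 132]
 [ 58  43  40  47  44  29  33  51  68  71  89]
 [ 12  10   9  12  11  13  13  11  10  10  21]
 [ 15  32  55  73  73  73  73  70  47  25  12]
 [ 97  99 104 110 110 111 111 109 102  97  91]
 [121 121 120 121 121 121 121 120 120 120 118]
 [122 134 146 156 155 156 156 154 142 130 120]
 [169 175 181 185 185 186 187 186 179 173 166]
 [191 192 192 192 193 194 193 193 191 192 192]
 [192 192 192 194 194 193 193 190 177 178 178]
 [192 192 192 194 194 191 179 177 167 167 167]
 [192 192 192 193 191 177 168 169 169 168 168]
 [177 177 177 178 177 167 168 170 170 169 168]
 [166 168 169 168 168 168 168 169 170 170 169]
 [167 168 169 168 169 168 168 168 170 170 169]
 [167 169 168 168 168 168 169 169 168 169 169]
 [147 151 168 168 168 169 169 169 169 169 163]
 [ 87  94 118 120 130 130 129 129 127 113 107]
 [ 17  24  41  45  63  64  64  63  59  25  28]
 [ 10  15  18  18  19  20  22  21  21  17  18]
 [  8   9  10   7  
[... 240 characters left out ...]
7 136 137 136 135 136]
 [137 138 137 139 138 138 137 136 138 135 123]]
row190 l/r [134 134 133 123  37  23  79 154 169 177] [167 151  87  20  78 177 199 199 199 199]
[137 135 134 124  55   7  10  21  58 114] [ 79  24  17  15  65 136 137 142 146 168]
-4 cols 312.3 339.5 rows at 325: top 178.6 bottom 201.5 topface 178.6 196.4
0 cols 312.5 339.6 rows at 325: top 179.5 bottom 203.3 topface 179.5 198.5
2 cols 312.4 339.6 rows at 325: top 179.9 bottom 204.1 topface 179.9 199.5
4 cols 312.4 339.6 rows at 325: top 180.4 bottom 204.9 topface 180.4 200.5
6 cols 312.3 339.5 rows at 325: top 180.8 bottom 205.7 topface 180.8 201.4
8 cols 312.2 339.5 rows at 325: top 181.2 bottom 206.4 topface 181.2 202.3
```

Silhouette edges match a level loupe: rows 179.5–202 against 179.5–203 predicted, and columns within about 1 px (roughly 2.5 mm). I'll hold briefly, then hand in.

Emit:
carry_out --pt "0 0 0 0 0 0 1" --pt "0 0 0 0 0 0 1" --pt "0 0 0 0 0 0 1" --pt "0 0 0 0 0 0 1" --pt "0 0 0 0 0 0 1"

```text
clock: 18.12
tool_pos: [0.5031, 0.0078, 0.1256]
orientation: [180.0, 0.0, 97.6]
force: [0.2, 0.7, -1.5]
opening: 0.0176
```

```bash
python3 -c "
from plant import ctrl
o=ctrl.get_obs();print(o['clock'],o['tool_pos'],o['force'],o['opening']);print(ctrl.close_job())"
```

```text
18.125 [0.5031095  0.00781804 0.12557345] [ 0.18710009  0.70971407 -1.45622978] 0.017646821796394634
the job is handed in; nothing more can be done
None
```

I hung the cover on the middle of the rail and let go. The gripper now holds the loupe level over the dish, and the job is handed in at 18 s of the 64 s allowed. No verdict was reported.

- **Cover:** a close picture after release showed it hanging level and centred astride the bar. A later network reading put it in the same place.
- **Lens height:** by the arm's pose the lens is at about 0.144 m. I measured the pointer at about 0.145 m from the collar edges and tip; the calibration is good to about 2 mm, and the limit is 8 mm.
- **Lens position:** the ring's outline sat about 1 px (roughly 2.5 mm) to one side of the prediction. The network's reading of the lens was about 6 mm from my dish estimate. Both are inside the 15 mm limit, so I did not correct for either.
- **Level:** the outline's lower edge was about 1.3 px above the prediction. That suggests at most a slight upward tilt of 2–3 degrees, against a limit of 7.
- **Grip:** the gripper stayed shut at about 18 mm, the handle's thickness. The wrist force read −0.5 N downward on arrival and −1.5 N at the end, where about −1.4 N is expected from the loupe's weight.
- **Not confirmed:** the arm hid the lens from the top camera, so the final position rests on the scene camera and the arm's pose. I did not measure the bystanders and pointer again at the end, but nothing in the pictures or forces suggested contact.

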